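Fit the sample carousel on its drive pins

ROBOT

A 7-joint arm with a two-finger parallel gripper is mounted at the origin on a cart in front of the work surface, level with it; the furniture and walls round the work are solid. World frame = base frame: x ahead of the robot, y to its left, z up, the work surface at z = 0. Lengths are in m, angles in rad, forces in N, time in s.
With the tool pointing down it reaches from about 0.35 to 0.9 m from the base axis. Payload 7.2 kg.
Tool frame: the origin (TCP) lies at the very end of the fingers, on their centre line; the grasp point (between the pads) lies arm.hold_point_z behind it (arm.hold_point_z is the distance from the TCP to the grasp point, in m); z points along the fingers, y is the line along which they close (so a half turn about z gives the same grasp; the last joint's range is limited). The gripper opens to 85 mm and grips with 20 to 120 N. Pads are 22 mm wide; open, the fingers measure 114 mm over their backs; the gripper's body (76 mm by 85 mm) begins 54 mm behind the grasp point. The pads swing forward as they close: fully open they stand 13 mm farther back than shut.
Start: joints at [1.079, 0.411, -0.013, 1.596, 0.006, 1.134, -0.082], TCP at [0.257, -0.57, 0.231] pointing down, gripper open.
Joint ranges: [-2.95, 2.95], [-0.29, 1.99], [-1.47, 1.44], [0.14, 2.54], [-1.03, 4.17], [0.13, 1.85], [-2.86, 2.86]. Speed limits (rad/s): [2.39, 2.39, 3.01, 3.01, 3.14, 3.14, 3.14].

INTERFACE

Orientations are given as a rotation vector (axis times angle).
In Python, from rig import arm, viewer gives the robot as it stands.
- The arm moves only by the shell command python3 -m inch 'ROWS' [FORCE]. ROWS is JSON, a list of rows, each a list of 3 entries, a list of its own where there are three numbers: the gripper command: -1 is shut, 1 is fully open, values between are in proportion, then the shift along the tool's x, y, z in mm, then the turn about the tool's z in rad. A call has exactly 8 rows; each row is the pose to reach, as a shift and turn from the pose commanded when the call began, along the tool's axes at that moment; what a row does not reach only later rows make up. A row lasts 1/8 s, in which the tool goes at most 62.5 mm and 10.7 degrees, less where a joint would pass 70% of its speed; a pose out of reach is approached as far as the arm can. A call with a gripper value outside its range is refused whole. The fingers move at their own pace and stop on an object; FORCE is the grip in N (left out, the last holds). Time passes only in rows, so rows that repeat a pose let the fingers close, or fill a call up. It gives the time, the measured TCP pose, the force, the opening and the grip force at its end, in the units of the state.
- arm.get_obs(): the state, without advancing time (a new reading comes with each control period).
- viewer.read_camera(name): name is "scene" or "side" or "wrist"; returns the picture (384x512x3 uint8, red, green, blue); there is no depth.
- viewer.camera_model(name): a dict with "mtx" (3x3 intrinsics, pixels), "T" (4x4, takes a point from camera to world coordinates); the wrist camera has in their place "tool_from_camera" (4x4, takes a point from camera to tool coordinates, whose origin is the TCP and whose axes are the flange's). Camera axes: x right, y down, z forward; pixel columns grow to the right and rows downward; lengths in m; the calibration is good to about 2 mm. A picture is of the moment at which its call begins: read the wrist's pose just before it. camera_model takes no time and is no camera call.
- arm.hand_in(): hands the job in; it is judged then, once.
The state is a dict: "time": time; "joints": joint angles; "joint_vel": joint speeds; "tau": joint torques, N m; "tool_pos": TCP position; "orientation": TCP orientation; "ft_force": force on the tool from outside, world axes, zero at the start; "moment": the same for the moment, N m; "width": opening from 0.0 (shut) to 1.0 (fully open); "finger_force": force on a finger pad.
Only numpy, scipy, OpenCV 4.12 (cv2) and the standard library are available. Lean on these libraries where they do the work, as an engineer would, in place of code of your own. Each camera call takes 0.05 s, during which the arm holds its last target. There are 200 camera calls.

TASK

Fit the white six-place sample carousel, which has a black bridge handle, on its drive: set its bore over the spindle, turn it gently, resting lightly on the tips of the three drive pins, until its holes find them, then press it straight down past the catch balls until it sits fully home on the hub flange, and let go. The hub is held by its brake, so do not force the carousel against it, and leave the two amber dropper bottles and the flask standing where they are.

Things in the scene. Friction and masses are not known exactly. Their poses are not given: they have to be found in the camera images.
- carousel: The loose white carousel, about 0.45 kg (varies): a disc 168 mm across, 16 mm thick, lying flat on the worktop at first, at any angle. Origin: centre of its underside; z up. Six bottle wells 37 mm across lie round its edge. The middle bore is 22 mm across in its top 5 mm (a lip), 27 mm below. Its holes repeat every 60 degrees, so it fits the pins in six ways.
- handle (a point): Middle of the carousel's black bridge handle, 66 mm above the underside, over the centre. The handle is a straight bar along the point's x, 112 mm long, 14 mm thick (along y), 16 mm high (58 to 74 mm above the underside), on two posts 10 mm thick at x = +-46 mm. Grip it from above across its thickness, between the posts.
- hole (a point): Centre of the lower mouth of one of the carousel's six pin holes: round, through, 11 mm across, mouth bevelled by 1.5 mm. All six lie 30 mm from the centre, 60 degrees apart; in the carousel's frame at 30 (this one), 90, 150, 210, 270 and 330 degrees from its x axis.
- drive: The fixed grey drive box, 140 x 140 mm, 46 mm high; its front with a red rocker switch looks along its -x. Origin: centre of its underside on the worktop, z up. On it sits a round hub, 88 mm across, held by a stiff brake (2 N m). The hub stands where the motor last stopped; its angle is not measured and not this orientation. Load from the carousel on the drive: at most 40 N.
- seat (a point): On the hub's vertical axis at the height of its dark flange, where the carousel's underside must end: 58 mm above the drive's underside. Fixed; axes are the box's, not the hub's. Room round the work: the cupboard's left wall is at y = 0.37, its left front post at x 0.43 to 0.50; a wooden stool behind has its front rail at x = 0.585, z 0.52 to 0.57, from y = -0.15 to 0.12, keep in front of it.
- pin_level (a point): On the hub's axis at the height of the tips of the three steel drive pins, 16 mm above the flange. The pins are 8 mm across, tips bevelled over 2 mm, 30 mm from the axis, 120 degrees apart, at an unmeasured angle: see or feel for them. Until the holes match, the carousel's underside rests here, spindle in its bore. The pins enter within about 6 degrees of turn. Axes as the box.
- spindle_top (a point): Top of the steel spindle on the hub's axis, 36 mm above the flange; 20 mm across, its top 5 mm tapering to 12 mm. Three sprung brass balls in it, 19 mm above the flange, meet the lip of the bore over the last 10 mm: it takes up to about 12 N of push to pass them; then they snap out over the lip and hold the carousel on the flange (0.5 mm play). Axes as the box.
- bottle_white_cap: Bystander: amber dropper bottle with a white cap, 34 mm across, 82 mm high, standing between the carousel and the drive. Origin: centre of its underside.
- bottle_black_cap: Bystander: amber dropper bottle with a black cap, 34 mm across, 82 mm high, standing between the carousel and the drive. Origin: centre of its underside.
- flask: Bystander: small conical glass flask, 64 mm across, 100 mm high, standing behind the drive. Origin: centre of its underside.

How it is judged:
At the end, for the whole second after the job is handed in: The carousel sits fully home on the hub flange, over all three pins: its underside within 1.7 mm of the flange, its centre within 2.5 mm of the spindle axis, level within 0.03 rad, at rest and released (z of carousel in the frame of seat between -0.002 and 0.0017 m and horizontal distance between carousel and seat below 0.0025 m and angle between carousel's own z axis and vertical below 0.03 rad and linear speed of carousel below 0.02 m/s); the robot touches nothing.
It fails at once if the carousel is forced against the drive with more than 40 N (contact force between carousel and drive above 40 N).
It fails at once if a dropper bottle or the flask is shifted by more than 15 mm (distance of any of bottle_white_cap, bottle_black_cap, flask from where it was at the start of the episode above 0.015 m).
It also fails if it takes over 67 s, if anything falls off the work surface, if the arm or the gripper's body presses on something with over 40 N, if the wrist force passes 120 N, or if a joint passes its speed limit or range.

## Working session

There is one attempt and no reset: what is moved stays moved. The work goes in short steps, Python scripts to look and compute and a shell command to move; the robot and the scene stay as the last step left them, time stands still between calls to the robot, and variables do not carry over. Pictures are saved under pics/ and viewed, at most 10 in all, crops included, and the job is handed in when it is done.

```bash
ls; mkdir -p pics
python3 - <<'E'
from rig import arm, viewer
import cv2, numpy as np
o=arm.get_obs(); print({k:np.round(v,4).tolist() for k,v in o.items()}, arm.hold_point_z)
for n in("scene","side","wrist"):
    im=viewer.read_camera(n); cv2.imwrite(f"pics/{n}0.png",im[:,:,::-1])
    print(n,{k:np.round(v,4).tolist() for k,v in viewer.camera_model(n).items()})
a=cv2.imread("pics/scene0.png");b=cv2.imread("pics/side0.png")
cv2.imwrite("pics/s0.png",cv2.resize(a,(800,600),interpolation=cv2.INTER_CUBIC))
cv2.imwrite("pics/d0.png",cv2.resize(b,(800,600),interpolation=cv2.INTER_CUBIC))
E
```

```text
pics
{'time': 0.0, 'joints': [1.0788, 0.4119, -0.0127, 1.5971, 0.0056, 1.1343, -0.0822], 'joint_vel': [0.0008, 0.0007, -0.0018, -0.0, 0.0002, -0.0004, -0.0006], 'tau': [-0.001, -60.0627, 0.6815, -29.9415, 0.0138, 0.0104, 0.0], 'tool_pos': [0.2568, -0.5692, 0.2305], 'orientation': [-3.0698, -0.6604, 0.0007], 'ft_force': [-0.4571, -0.5321, 0.0216], 'moment': [-0.0317, 0.042, -0.048], 'finger_force': 0.0, 'width': 1.0008} 0.0187
scene {'mtx': [[462.5364, 0.0, 251.7349], [0.0, 462.5364, 194.7206], [0.0, 0.0, 1.0]], 'T': [[0.9138, -0.2896, 0.2847, 0.287], [-0.4056, -0.684, 0.6063, -0.5445], [0.0192, -0.6695, -0.7426, 0.873], [0.0, 0.0, 0.0, 1.0]]}
side {'mtx': [[384.4445, 0.0, 253.9458], [0.0, 384.4445, 196.4288], [0.0, 0.0, 1.0]], 'T': [[-0.193, -0.4183, 0.8876, -0.1398], [-0.9809, 0.0594, -0.1853, 0.2409], [0.0248, -0.9064, -0.4217, 0.4483], [0.0, 0.0, 0.0, 1.0]]}
wrist {'mtx': [[322.5923, 0.0, 250.4758], [0.0, 322.5923, 191.7075], [0.0, 0.0, 1.0]], 'tool_from_camera': [[-0.0002, -0.9618, -0.2736, 0.0693], [1.0, 0.0002, -0.0017, -0.0011], [0.0017, -0.2736, 0.9618, -0.1428], [0.0, 0.0, 0.0, 1.0]]}
```

View pics/s0.png

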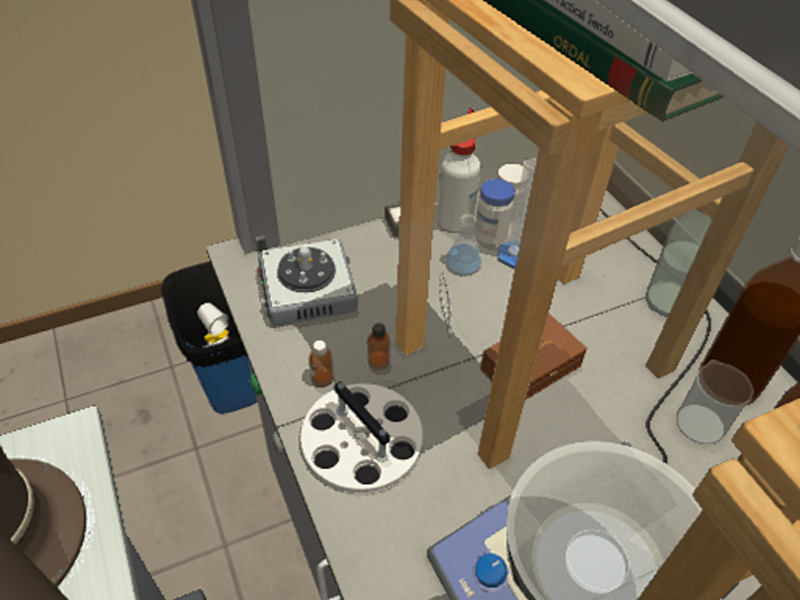

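View pics/d0.png

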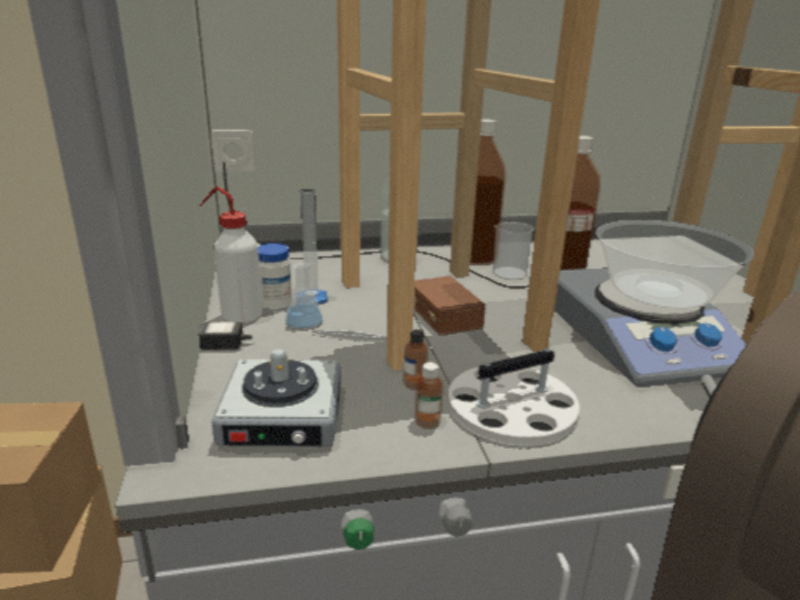

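The scene view (×1.5625) shows the carousel disc at (361,437) with its handle from (338,387) to (387,439), the spindle top at (305,251), and the bottles at (320,345) and (378,330). In the side view the handle runs from (482,369) to (552,356) and the spindle top is at (279,352).

```bash
cat > h.py <<'E'
import numpy as np
from rig import arm, viewer
from scipy.spatial.transform import Rotation as R
def cam(n,obs=None):
    m=viewer.camera_model(n)
    if n!="wrist": return m["mtx"],np.array(m["T"])
    T=np.eye(4);T[:3,:3]=R.from_rotvec(obs["orientation"]).as_matrix();T[:3,3]=obs["tool_pos"]
    return m["mtx"],T@np.array(m["tool_from_camera"])
def ray(K,T,uv):
    d=T[:3,:3]@np.linalg.solve(K,[uv[0],uv[1],1.]); return T[:3,3],d/np.linalg.norm(d)
def tri(rays):
    A=sum(np.eye(3)-np.outer(d,d) for o,d in rays); b=sum((np.eye(3)-np.outer(d,d))@o for o,d in rays)
    p=np.linalg.solve(A,b); return p,[np.linalg.norm(np.cross(p-o,d)) for o,d in rays]
def atz(K,T,uv,z):
    o,d=ray(K,T,uv); return o+d*(z-o[2])/d[2]
def proj(K,T,p):
    c=T[:3,:3].T@(np.asarray(p)-T[:3,3]); return (K@(c/c[2]))[:2]
E
python3 - <<'E'
from h import *
S=cam("scene");D=cam("side");f=1/1.5625
def t(n,a,b):
    p,e=tri([ray(*S,np.array(a)*f),ray(*D,np.array(b)*f)]); print(n,p.round(4),np.round(e,4))
t("h far",(341,386),(549,355)); t("h near",(385,440),(484,369)); t("hmid",(363,413),(517,362))
t("h swapped",(341,386),(484,369)); t("h sw",(385,440),(549,355))
t("spindle",(306,252),(279,353)); t("wcap",(320,345),(431,369)); t("bcap",(378,329),(417,337))
for q in [(361,437)]: print(atz(*S,np.array(q)*f,.016))
print(atz(*D,np.array((514,401))*f,.016))
print("hub",atz(*S,np.array((306,268))*f,.058),atz(*D,np.array((280,382))*f,.058))
print("box corners top scene",[atz(*S,np.array(q)*f,.046).round(3) for q in [(262,251),(341,239),(357,291),(272,309)]])
o=arm.get_obs();print(R.from_rotvec(o["orientation"]).as_matrix().round(3))
E
```

```text
h far [ 0.4422 -0.0493  0.1156] [0.022 0.022]
h near [ 0.5228 -0.0422  0.011 ] [0.0253 0.0253]
hmid [ 0.4808 -0.047   0.0656] [0.0001 0.0001]
h swapped [0.4685 0.0024 0.0681] [0.0013 0.0013]
h sw [ 0.4915 -0.0957  0.0654] [0.0003 0.0003]
spindle [0.5069 0.2492 0.0889] [0.0003 0.0003]
wcap [0.4641 0.0722 0.0777] [0.0021 0.0021]
bcap [0.5516 0.0693 0.0753] [0.002 0.002]
[ 0.47554108 -0.05118029  0.016     ]
[ 0.46694261 -0.04324223  0.016     ]
hub [0.50330312 0.24558931 0.058     ] [0.49119615 0.25022208 0.058     ]
box corners top scene [array([0.453, 0.322, 0.046]), array([0.583, 0.299, 0.046]), array([0.563, 0.178, 0.046]), array([0.43 , 0.194, 0.046])]
[[ 0.912  0.411 -0.001]
 [ 0.411 -0.912  0.001]
 [-0.    -0.001 -1.   ]]
```

```bash
python3 -m inch '[[1,[35,-30,-25],-0.1],[1,[75,-70,-45],-0.28],[1,[120,-112,-50],-0.46],[1,[165,-153,-50],-0.64],[1,[210,-194,-50],-0.82],[1,[255,-235,-50],-1.0],[1,[300,-276,-40],-1.18],[1,[340,-315,-20],-1.36]]'; python3 -m inch '[[1,[0,0,0],0],[1,[0,0,0],0],[1,[0,0,0],0],[1,[0,0,0],0],[1,[0,0,0],0],[1,[0,0,0],0],[1,[0,0,0],0],[1,[0,0,0],0]]';python3 - <<'E'
from h import *
o=arm.get_obs();M=R.from_rotvec(o["orientation"]).as_matrix()
print(M.round(3),o["joints"])
T=np.array([.480,-.047,.2]);print((M.T@(T-o["tool_pos"])*1000).round(1), np.degrees(np.arctan2(M[1,0],M[0,0])))
E
```

```text
time: 1.15
tool_pos: [0.4384, -0.1409, 0.2517]
orientation: [1.964, 2.449, 0.001]
ft_force: [-0.0, -0.1, -0.3]
width: 1.001
finger_force: 0.0
time: 2.15
tool_pos: [0.4374, -0.1428, 0.2513]
orientation: [1.973, 2.445, -0.0]
ft_force: [0.6, 0.4, 0.3]
width: 1.0
finger_force: 0.0
[[-0.211  0.977 -0.   ]
 [ 0.977  0.211 -0.   ]
 [-0.    -0.    -1.   ]] [ 0.65467048  0.14398358 -0.4885124   1.92497591  0.07603199  1.09047012
  0.34831152]
[84.6 61.9 51.3] 102.20634069979168
```

```bash
cat > w.py <<'E'
from h import *
import cv2,sys,json
n=sys.argv[1];o=arm.get_obs();im=viewer.read_camera("wrist");cv2.imwrite(f"pics/{n}.png",im[:,:,::-1])
json.dump({k:np.array(o[k]).tolist() for k in("orientation","tool_pos")},open(f"pics/{n}.json","w"))
E
python3 w.py w1; python3 -m inch '[[1,[20,15,0],0],[1,[45,35,10],0],[1,[70,50,25],0],[1,[85,62,30],0],[1,[85,62,30],0],[1,[85,62,30],0],[1,[85,62,30],0],[1,[85,62,30],0]]'; python3 w.py w2; python3 -c "
import cv2,numpy as np
a=cv2.imread('pics/w1.png');b=cv2.imread('pics/w2.png')
cv2.imwrite('pics/w12.png',np.vstack([a[:300],b[:300]]))"
```

```text
time: 3.2
tool_pos: [0.4799, -0.0473, 0.2215]
orientation: [1.974, 2.443, -0.0]
ft_force: [0.6, 0.2, 0.6]
width: 1.001
finger_force: 0.0
```

View pics/w12.png

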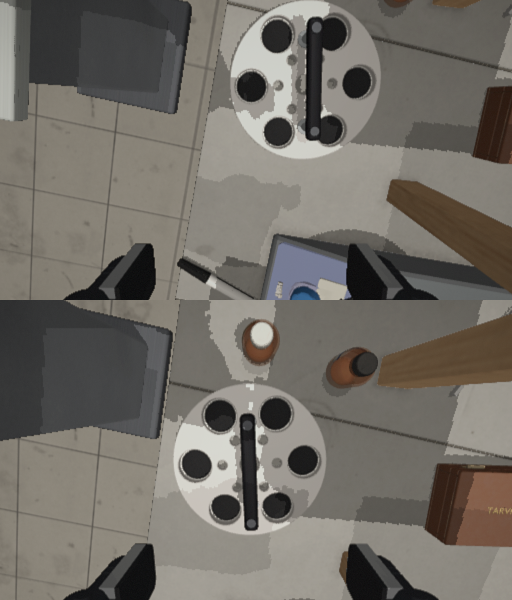

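The wrist views show the handle's end screws at (317,27) and (314,130) in the first picture, and at (247,125) and (251,223) in the second. In the second, the white cap is at (262,34) and the black cap at (364,63).

```bash
cat >> h.py <<'E'
def wc(n):
    import json
    return cam("wrist",json.load(open(f"pics/{n}.json")))
E
python3 - <<'E'
from h import *
A=wc("w1");B=wc("w2")
a,e=tri([ray(*A,(317,27)),ray(*B,(247,125))]);b,e2=tri([ray(*A,(314,130)),ray(*B,(251,223))])
print(a,e,b,e2,(a+b)/2,np.linalg.norm(a-b),np.degrees(np.arctan2(*(a-b)[1::-1])))
print("disc c",atz(*B,(250,159.),.016))
for z in(.07,.074): 
  p=atz(*B,(247,125),z);q=atz(*B,(251,223),z);print(z,p,q,(p+q)/2,np.linalg.norm(p-q),np.degrees(np.arctan2(*(p-q)[1::-1])))
for q in[(262,34),(364,63)]:print(atz(*B,q,.082))
# orange axis check: bar centreline in tool frame
o=arm.get_obs();M=R.from_rotvec(o["orientation"]).as_matrix();print((M.T@((p+q)/1-0*o["tool_pos"])).round(3) if 0 else "", o["tool_pos"], np.degrees(np.arctan2(M[1,0],M[0,0])))
E
```

```text
[4.66520937e-01 4.52000659e-04 7.67208764e-02] [np.float64(0.0003615972966268786), np.float64(0.0003615972966269023)] [ 0.48849385 -0.08802162  0.07693519] [np.float64(0.00041435570705486234), np.float64(0.00041435570705486625)] [ 0.47750739 -0.04378481  0.07682803] 0.09116159479131922 103.94752862301645
disc c [ 0.47722512 -0.03875929  0.016     ]
0.07 [4.66222982e-01 1.09670041e-04 7.00000000e-02] [ 0.48946299 -0.09084237  0.07      ] [ 0.47784298 -0.04536635  0.07      ] 0.09387423255481789 104.33348658527834
0.074 [4.66203603e-01 4.01008667e-04 7.40000000e-02] [ 0.48912771 -0.08931475  0.074     ] [ 0.47766566 -0.04445687  0.074     ] 0.09259823216114338 104.33348658527835
[0.46309845 0.07332583 0.082     ]
[0.54933439 0.06972028 0.082     ]
 [ 0.479947   -0.04715338  0.22149173] 102.14819369813164
```

```bash
python3 -m inch '[[1,[1,-1,30],-0.01],[1,[3,-2,75],-0.037],[1,[3,-2,120],-0.037],[1,[3,-2,155],-0.037],[1,[3,-2,170],-0.037],[1,[3,-2,174],-0.037],[1,[3,-2,174],-0.037],[1,[3,-2,174],-0.037]]' 60;  python3 -m inch '[[-1,[0,0,0],0],[-1,[0,0,0],0],[-1,[0,0,0],0],[-1,[0,0,0],0],[-1,[0,0,0],0],[-1,[0,0,0],0],[-1,[0,0,0],0],[-1,[0,0,0],0]]' 60
```

```text
time: 4.25
tool_pos: [0.4783, -0.0442, 0.0484]
orientation: [1.926, 2.479, 0.001]
ft_force: [1.2, 0.2, 0.8]
width: 0.999
finger_force: 0.0
time: 5.25
tool_pos: [0.4775, -0.044, 0.0475]
orientation: [1.927, 2.481, 0.0]
ft_force: [-0.8, -1.0, 6.1]
width: 0.148
finger_force: 59.0
```

```bash
python3 -m inch '[[-1,[0,0,-10],0],[-1,[0,0,-35],0],[-1,[0,0,-65],0],[-1,[0,0,-95],0],[-1,[0,0,-113],0],[-1,[0,0,-118],0],[-1,[0,0,-118],0],[-1,[0,0,-118],0]]'; python3 w.py w3; python3 -c "
import cv2,numpy as np
a=cv2.imread('pics/scene0.png')[145:205,160:235];b=cv2.imread('pics/side0.png')[215:275,140:215]
r=lambda i:cv2.resize(i,(400,320),interpolation=cv2.INTER_CUBIC)
c=cv2.imread('pics/w3.png')[:250]
cv2.imwrite('pics/hub.png',np.vstack([np.hstack([r(a),r(b)]),cv2.copyMakeBorder(c,0,0,0,800-512,cv2.BORDER_CONSTANT)]))"
```

```text
time: 6.25
tool_pos: [0.4767, -0.0441, 0.1643]
orientation: [-1.926, -2.48, 0.001]
ft_force: [0.6, 0.2, -5.0]
width: 0.156
finger_force: 59.0
```

View pics/hub.png

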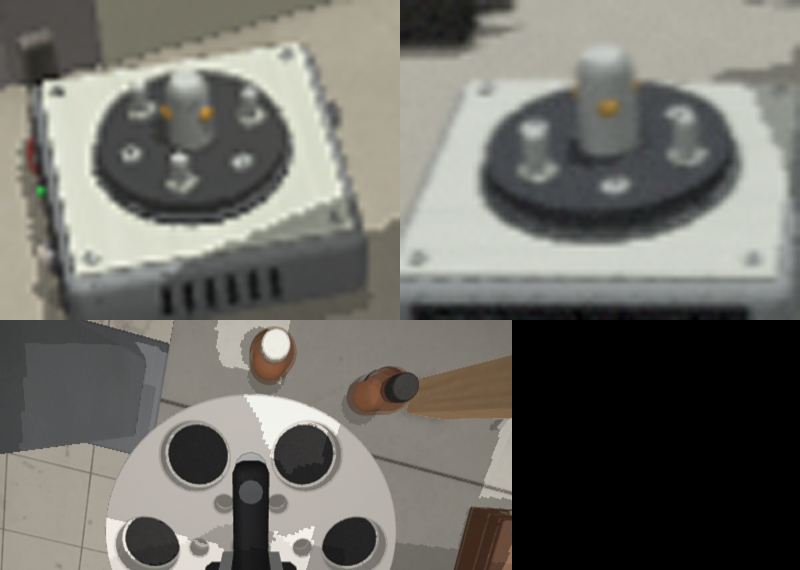

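The enlarged crops (×5.33) show pin tips in the scene crop at (139,90), (249,93) and (179,159), and in the side crop at (135,128) and (284,118), with the spindle top at (188,72) and (205,52). The wrist view shows the carousel held level, with the handle's end screw at (251,171) and the pin holes at (224,183) and (278,183).

Run:
```python
from h import *
S=cam("scene");D=cam("side");k=75/400
s=lambda x,y:np.array([160+x*k-.4,145+y*60/320-.4]);d=lambda x,y:np.array([140+x*k-.4,215+y*60/320-.4])
P=[atz(*S,s(*q),.074) for q in[(139,90),(249,93),(179,159)]]
c=np.mean(P,0)
print("pin centroid",c)
for p in P:print(p.round(4),np.linalg.norm(p-c),np.degrees(np.arctan2(*(p-c)[1::-1])))
Q=[atz(*D,d(*q),.074) for q in[(135,128),(284,118)]];print(Q)
print("P1",tri([ray(*S,s(139,90)),ray(*D,d(135,128))]),"P3",tri([ray(*S,s(179,159)),ray(*D,d(284,118))]))
print("spt",tri([ray(*S,s(188,72)),ray(*D,d(205,52))]),atz(*S,s(188,72),.094),atz(*D,d(205,52),.094))
print("hub flange centre",atz(*S,s(192,146),.058),atz(*D,d(212,147),.058))
W=wc("w3");o=arm.get_obs();M=R.from_rotvec(o["orientation"]).as_matrix()
for z,q in[(.074,(251,171)),(.016,(224,183)),(.016,(278,183))]:
  p=atz(*W,q,z+.164-.0475);print("tool",(M.T@(p-o["tool_pos"])*1000).round(1))
print("yaw",np.degrees(np.arctan2(M[1,0],M[0,0])),o["joints"])
```

```text
pin centroid [0.50373071 0.24922322 0.074     ]
[0.4875 0.273  0.074 ] 0.028794611139905942 124.27741842139581
[0.5338 0.2514 0.074 ] 0.03017107396575235 4.102797216217179
[0.4899 0.2233 0.074 ] 0.029429186253598576 -118.1333776309749
[array([0.48982942, 0.27530996, 0.074     ]), array([0.4887394 , 0.22427321, 0.074     ])]
P1 (array([0.48816715, 0.27457199, 0.07393223]), [np.float64(0.0011292246757940731), np.float64(0.0011292246757941475)]) P3 (array([0.49011589, 0.22419738, 0.07312015]), [np.float64(6.453869262819304e-05), np.float64(6.453869262824958e-05)])
spt (array([0.50527917, 0.25124196, 0.09527927]), [np.float64(0.0019802373910196443), np.float64(0.0019802373910196773)]) [0.50679713 0.25516759 0.094     ] [0.50428236 0.25007371 0.094     ]
hub flange centre [0.50223112 0.24431803 0.058     ] [0.49944609 0.2497761  0.058     ]
tool [ 45.4  -0.2 -26.1]
tool [ 26.1 -15.2  31.9]
tool [26.1 15.  31.9]
yaw 104.33167987341031 [ 0.46579054  0.29394671 -0.56178195  1.98810983  0.19561138  0.9137233
  0.05301266]
```

```bash
python3 -m inch '[[-1,[10,3,0],0],[-1,[40,11,0],0.03],[-1,[80,22,0],0.08],[-1,[120,33,0],0.12],[-1,[155,42,0],0.16],[-1,[176,48,0],0.18],[-1,[182,50,0],0.19],[-1,[182,50,0],0.19]]'; python3 -m inch '[[-1,[0,0,0],0],[-1,[0,0,0],0],[-1,[0,0,0],0],[-1,[0,0,0],0],[-1,[0,0,0],0],[-1,[0,0,0],0],[-1,[0,0,0],0],[-1,[0,0,0],0]]'; python3 w.py w4; python3 -c "
import cv2
cv2.imwrite('pics/w4b.png',cv2.resize(cv2.imread('pics/w4.png')[:200],(800,312),interpolation=cv2.INTER_CUBIC))"
```

```text
time: 7.3
tool_pos: [0.4806, 0.1446, 0.165]
orientation: [-2.153, -2.288, 0.001]
ft_force: [0.1, 0.4, -3.4]
width: 0.154
finger_force: 59.0
time: 8.3
tool_pos: [0.4808, 0.1447, 0.1653]
orientation: [2.154, 2.287, 0.0]
ft_force: [-0.1, 1.5, -4.5]
width: 0.15
finger_force: 59.0
```

View pics/w4b.png

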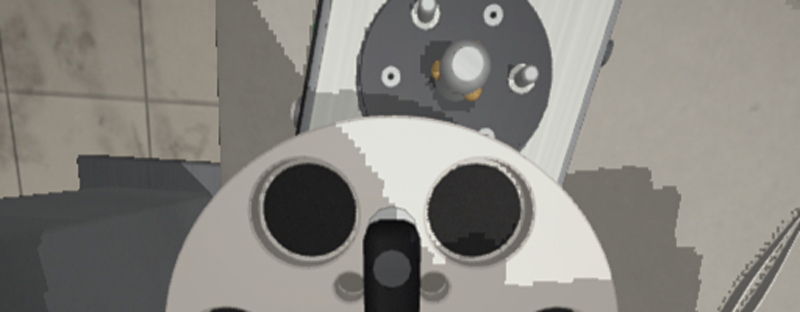

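The hub is visible beyond the disc. At ×1.5625 the spindle top is at (468,64), the pin tips are at (428,6) and (531,73), and the flange screws are at (390,76) and (493,15).

Run:
```python
from h import *
W=wc("w4");f=1/1.5625
g=lambda q,z:atz(*W,(np.array(q)+.5)*f-.5,z)
c=g((468,64),.094);print("axis",c)
p1=g((428,6),.074);p2=g((531,73),.074);s1=g((390,76),.058);s2=g((493,15),.058)
# centre from two pins: equilateral
for a,b in[(p1,p2)]:
  m=(a+b)/2;v=(b-a)[:2];print("len",np.linalg.norm(v),"(52)");n=np.array([v[1],-v[0]])/np.linalg.norm(v)
  print("c",m[:2]+15*n/1000)
ang=lambda p,c:np.degrees(np.arctan2(*(p-c)[1::-1]))
print([ang(p,c) for p in(p1,p2,s1,s2)],[np.linalg.norm((p-c)[:2]) for p in(p1,p2,s1,s2)])
print("pins mid s",(s1+p2)/2)
for nm,z,q in[("screw",.074,(392,268)),("h",.016,(350,285)),("h2",.016,(433,285))]:
  o=arm.get_obs();M=R.from_rotvec(o["orientation"]).as_matrix();print((M.T@(g(q,z+.1178)-o["tool_pos"])*1000).round(1))
yaw=np.degrees(np.arctan2(M[1,0],M[0,0]));print(yaw,o["tool_pos"])
for T in (np.array([.5045,.2495,.165]),):print((M.T@(T-o["tool_pos"])*1000).round(1))
```

```text
axis [0.50366752 0.25159499 0.094     ]
len 0.05141074587375253 (52)
c [0.50381526 0.2511193 ]
[np.float64(123.57763607494421), np.float64(2.9092227302664475), np.float64(-178.15122676449653), np.float64(62.870624946598724)] [np.float64(0.02928347476546581), np.float64(0.02988131699087488), np.float64(0.030542716962622427), np.float64(0.030042736864674482)]
pins mid s [0.50332552 0.2518606  0.066     ]
[ 45.3  -0.4 -26.5]
[ 26.6 -15.4  31.5]
[26.6 14.2 31.5]
93.43917397707479 [0.48084152 0.14466524 0.16528119]
[103.2  29.9   0.3]
```

```bash
python3 -m inch '[[-1,[15,5,0],0],[-1,[40,12,0],0],[-1,[70,20,0],0],[-1,[92,26,0],0],[-1,[102,29,0],0],[-1,[104.5,29.5,0],0],[-1,[104.5,29.5,0],0],[-1,[104.5,29.5,0],0]]'; python3 -m inch '[[-1,[0,0,4],0],[-1,[0,0,8],0],[-1,[0,0,12],0],[-1,[0,0,16],0],[-1,[0,0,19],0],[-1,[0,0,22],0],[-1,[0,0,22],0],[-1,[0,0,22],0]]'
python3 - <<'E'
from h import *
import cv2
for n,c in(("scene",(110,240,130,280)),("side",(150,300,110,290))):
    im=viewer.read_camera(n)[:,:,::-1];cv2.imwrite(f"pics/{n}5.png",im)
o=arm.get_obs();M=R.from_rotvec(o["orientation"]).as_matrix();print(o["tool_pos"],o["moment"],M.round(3)[2],o["joints"])
E
```

```text
time: 9.35
tool_pos: [0.5041, 0.2497, 0.1653]
orientation: [2.155, 2.285, -0.001]
ft_force: [0.3, -0.4, -4.1]
width: 0.152
finger_force: 59.0
time: 10.35
tool_pos: [0.5041, 0.2508, 0.1434]
orientation: [2.154, 2.287, 0.0]
ft_force: [0.9, 0.1, -4.8]
width: 0.154
finger_force: 58.9
[0.50414109 0.25078896 0.14346137] [ 0.04247547 -0.0309359   0.0296766 ] [ 0.  0. -1.] [-0.10497013  0.46550037 -0.58293444  1.8148557   0.30827896  0.95229046
 -0.75992152]
```

```bash
python3 -m inch '[[-1,[0,0,3],0],[-1,[0,0,6],0],[-1,[0,0,8],0],[-1,[0,0,10],0],[-1,[0,0,11],0],[-1,[0,0,12],0],[-1,[0,0,13],0],[-1,[0,0,13],0]]'; python3 -m inch '[[-1,[0,0,1],0],[-1,[0,0,2],0],[-1,[0,0,3],0],[-1,[0,0,4],0],[-1,[0,0,5],0],[-1,[0,0,6],0],[-1,[0,0,6],0],[-1,[0,0,6],0]]'
```

```text
time: 11.45
tool_pos: [0.504, 0.2507, 0.1303]
orientation: [2.154, 2.287, -0.0]
ft_force: [-0.7, -0.5, -4.8]
width: 0.156
finger_force: 59.0
time: 12.45
tool_pos: [0.5041, 0.2508, 0.1243]
orientation: [-2.154, -2.287, -0.0]
ft_force: [0.0, 0.6, -4.3]
width: 0.154
finger_force: 59.0
```

```bash
python3 -m inch '[[-1,[0,0,0.5],0],[-1,[0,0,1],0],[-1,[0,0,1.5],0],[-1,[0,0,2],0],[-1,[0,0,2.5],0],[-1,[0,0,3],0],[-1,[0,0,3],0],[-1,[0,0,3],0]]'; python3 -m inch '[[-1,[0,0,0.5],0],[-1,[0,0,1],0],[-1,[0,0,1.5],0],[-1,[0,0,2],0],[-1,[0,0,2.5],0],[-1,[0,0,3],0],[-1,[0,0,3],0],[-1,[0,0,3],0]]'
```

```text
time: 13.45
tool_pos: [0.504, 0.2508, 0.1213]
orientation: [-2.154, -2.287, -0.0]
ft_force: [0.8, 2.2, -5.1]
width: 0.15
finger_force: 58.9
time: 14.45
tool_pos: [0.504, 0.2508, 0.1183]
orientation: [-2.154, -2.287, -0.0]
ft_force: [-0.3, 2.5, -4.6]
width: 0.153
finger_force: 59.0
```

```bash
python3 -m inch '[[-1,[0.3,0,0.5],0],[-1,[0.4,0,1],0],[-1,[0.4,0,1.5],0],[-1,[0.4,0,2],0],[-1,[0.4,0,2.5],0],[-1,[0.4,0,3],0],[-1,[0.4,0,3],0],[-1,[0.4,0,3],0]]'; python3 -m inch '[[-1,[0,0,0.5],0],[-1,[0,0,1],0],[-1,[0,0,1.5],0],[-1,[0,0,2],0],[-1,[0,0,2.5],0],[-1,[0,0,3],0],[-1,[0,0,3],0],[-1,[0,0,3],0]]'
```

```text
time: 15.45
tool_pos: [0.5041, 0.2514, 0.1155]
orientation: [2.154, 2.287, 0.001]
ft_force: [0.9, 1.8, -1.4]
width: 0.153
finger_force: 59.5
time: 16.45
tool_pos: [0.5038, 0.251, 0.1119]
orientation: [-2.154, -2.287, 0.001]
ft_force: [0.8, 3.6, -4.4]
width: 0.153
finger_force: 59.1
```

```bash
python3 -m inch '[[-1,[0.3,0,0.5],0],[-1,[0.3,0,1],0],[-1,[0.3,0,1.5],0],[-1,[0.3,0,2],0],[-1,[0.3,0,2.5],0],[-1,[0.3,0,3],0],[-1,[0.3,0,3],0],[-1,[0.3,0,3],0]]'; python3 -m inch '[[-1,[0,0,0.5],0],[-1,[0,0,1],0],[-1,[0,0,1.5],0],[-1,[0,0,2],0],[-1,[0,0,2],0],[-1,[0,0,2],0],[-1,[0,0,2],0],[-1,[0,0,2],0]]'
```

```text
time: 17.45
tool_pos: [0.5037, 0.2511, 0.1088]
orientation: [-2.154, -2.287, 0.001]
ft_force: [0.8, 3.0, -9.9]
width: 0.149
finger_force: 58.4
time: 18.45
tool_pos: [0.5038, 0.2514, 0.1072]
orientation: [-2.154, -2.287, 0.0]
ft_force: [-0.1, 1.7, -8.9]
width: 0.15
finger_force: 58.6
```

```bash
python3 -m inch '[[-1,[0,0,0.3],0],[-1,[0,0,0.6],0],[-1,[0,0,0.9],0],[-1,[0,0,1.2],0],[-1,[0,0,1.2],0],[-1,[0,0,1.2],0],[-1,[0,0,1.2],0],[-1,[0,0,1.2],0]]'; python3 -m inch '[[-1,[0,0,0.2],0],[-1,[0,0,0.4],0],[-1,[0,0,0.6],0],[-1,[0,0,0.8],0],[-1,[0,0,0.8],0],[-1,[0,0,0.8],0],[-1,[0,0,0.8],0],[-1,[0,0,0.8],0]]'
```

```text
time: 19.45
tool_pos: [0.5041, 0.2513, 0.1061]
orientation: [2.154, 2.287, -0.0]
ft_force: [0.7, 1.9, -5.3]
width: 0.15
finger_force: 59.1
time: 20.45
tool_pos: [0.504, 0.2513, 0.1055]
orientation: [2.154, 2.287, -0.0]
ft_force: [-3.1, -3.8, 5.2]
width: 0.152
finger_force: 60.6
```

```bash
python3 -m inch '[[-1,[0,0,0.1],0],[-1,[0,0,0.2],0],[-1,[0,0,0.3],0],[-1,[0,0,0.4],0],[-1,[0,0,0.4],0],[-1,[0,0,0.4],0],[-1,[0,0,0.4],0],[-1,[0,0,0.4],0]]'
```

```text
time: 21.45
tool_pos: [0.504, 0.2513, 0.1055]
orientation: [2.154, 2.287, -0.0]
ft_force: [-4.1, -4.3, 8.4]
width: 0.151
finger_force: 61.2
```

It's hard against the flange: z has stopped changing and the force is rising. I'll let go and back off straight up.

```bash
python3 -m inch '[[-1,[0,0,-0.4],0],[1,[0,0,-0.4],0],[1,[0,0,-0.4],0],[1,[0,0,-0.4],0],[1,[0,0,-0.4],0],[1,[0,0,-0.4],0],[1,[0,0,-0.4],0],[1,[0,0,-0.4],0]]'; python3 -m inch '[[1,[0,0,-5],0],[1,[0,0,-20],0],[1,[0,0,-45],0],[1,[0,0,-75],0],[1,[0,0,-105],0],[1,[0,0,-120],0],[1,[0,0,-120],0],[1,[0,0,-120],0]]'; python3 w.py w6; python3 -c "
from h import *
import cv2
a=viewer.read_camera('scene')[:,:,::-1];b=viewer.read_camera('side')[:,:,::-1]
w=cv2.imread('pics/w6.png')
r=lambda i:cv2.resize(i,(400,300),interpolation=cv2.INTER_CUBIC)
cv2.imwrite('pics/end.png',np.vstack([np.hstack([r(a[100:250,130:330]),r(b[150:300,110:310])]),np.hstack([r(w),r(a)])]))"
```

```text
time: 22.45
tool_pos: [0.504, 0.2514, 0.1053]
orientation: [2.154, 2.287, 0.0]
ft_force: [-0.3, -0.6, -0.1]
width: 1.001
finger_force: 0.0
time: 23.45
tool_pos: [0.5035, 0.251, 0.2243]
orientation: [-2.154, -2.287, 0.002]
ft_force: [0.3, 1.0, -0.2]
width: 1.0
finger_force: 0.0
```

View pics/end.png

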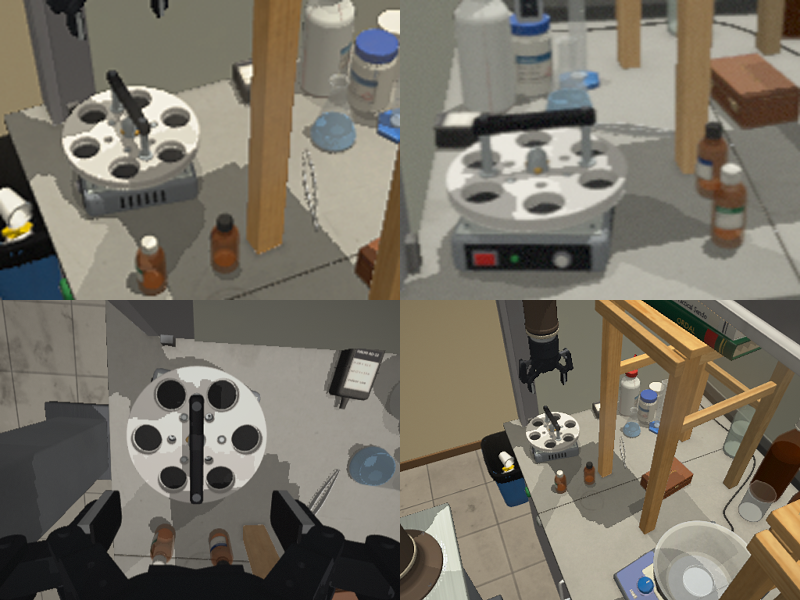

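The carousel lies level on the hub, with the spindle and brass balls showing above the lip. The handle runs from (112,75) to (142,130) in the top-left panel. The bottles and flask stand where they were, and the gripper is clear.

```bash
python3 -c "
from rig import arm
print(arm.hand_in())"
```

```text
the job is handed in; nothing more can be done
None
```

I fitted the carousel over the spindle and all three pins, pressed it home on the hub flange, let go and handed the job in after about 24 s; I lined its holes up with the pins by camera, so no search turn on the pin tips was needed, and the hand-in returned no verdict.

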